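# Raise the soldering guard and push the block home

### The job

Make the jeweller's soldering station ready: without forcing it, push the counterweighted wire guard up past its balance point, so that it swings back and stays raised by itself. Then push the honeycomb block, with the ring still lying on it, along the plate until its far side is flush against the fence. Only push: do not lift the block or the ring, and leave the jar, the mandrel and the wooden block beside the station alone.

Things in the scene. Friction and masses are not known exactly. Their poses are not given: they have to be found in the camera images.
- station: Fixed steel station; place and yaw vary. Origin on the work surface; x runs from the front (robot's side) to the hinge, y left, z up. Base plate x -150 to +160 mm, 170 mm wide, top face 6 mm up. Two guide rails along x: inner faces at y = +-62 mm, x -140 to +50 mm, tops 16 mm up. At the far end the fence and two hinge cheeks (y = +-78 mm, 106 mm high).
- fence (a point): Point on the middle of the front face of the fence: in the station's frame x = +50, y = 0, 20 mm above the work surface. The fence is a steel bar along the station's y, 140 mm long and 8 mm thick, top 26 mm above the work surface. The block is home when its far face touches the plane x = +50 mm.
- guard_hinge (a point): Middle of the guard's hinge line: station frame x = +120, y = 0, z = 90 mm. The hinge line runs along the station's y.
- guard (a joint): Angle of the counterweighted guard, rad. 0 = lowered on its stop, sloping up from hinge to front at 35 deg (0.611 rad) above level; grows as pushed up and back; 1.10 = raised on its stop, 8 deg past upright. Balance at 0.60 to 0.65: let go below 0.55 it falls shut, above 0.75 it swings on to 1.10 by itself within 2 s and stays. Lightly damped. Needs 1 to 1.6 N at the bar square to the guard.
- guard_bar (a point): Centre of the round wooden bar on the guard's free front edge, 18 mm thick, 150 mm long, turning freely like a roller, parallel to the hinge line and 190 mm from it. Lowered: 199 mm up at station x = -36 mm; raised: 278 mm up at x = +146 mm. Between bar and hinge is a grille of thin wires 120 mm wide; a brass counterweight is behind and above the hinge.
- block_center (a point): Centre of the loose white honeycomb soldering block (0.2 to 0.45 kg), 70 mm along its own x, 100 mm along y, 28 mm high, lying on the base plate between the guide rails, long side towards the fence within 4 degrees, its centre 20 mm above the work surface. It starts 45 to 80 mm short of the fence, partly below the lowered guard. Home: centre at station x = +15 mm.
- block: The same block; origin at the centre of its underside, x along its 70 mm side towards the fence, z up.
- ring: Loose brass finger ring, 24 mm across and 6 mm high, lying flat on top of the block within 30 mm of its centre; origin at the centre of its underside, 34 mm above the work surface.
- jar: Bystander: amber glass jar with steel lid, 54 mm in diameter, 55 mm high, beside the station; origin under its centre.
- mandrel: Bystander: steel ring mandrel (thin upright cone) on a round foot 56 mm in diameter, 85 mm high, beside the station; origin under its centre.
- file_block: Bystander: loose wooden block 50 x 70 x 35 mm beside the station; origin under its centre.
Mind the look-alikes: they are no part of the job. Of the things that look like the block, the middle-sized one is meant.

How it is judged:
On the way, in this order (a step that is already met when the one before it is completed fails the run):
1. the guard stays raised by itself, not touched by the fingers (value of joint guard above 1 rad and contact force between the fingers and station below 0.2 N and velocity of joint guard between -0.05 and 0.05 rad/s), for 0.2 s.
2. the block is home against the fence (value of joint guard above 1 rad and x of block_center in the frame of station above 0.0115 m and y of block_center in the frame of station between -0.02 and 0.02 m and angle between the x axis of block and the x axis of station, either way round below 0.05 rad and height (world z) of block_center between 0.016 and 0.024 m), for 0.2 s.
At the end, for the whole second after the job is handed in: The guard stands raised (joint above 1.0 rad) and still; the block lies flat on the plate within 3.5 mm of the fence, square to it within 0.05 rad and within 20 mm of the middle; the ring lies at rest on top of the block, within 45 mm of its centre (all of step 2 and horizontal distance between ring and block_center below 0.045 m and height (world z) of ring above 0.028 m and linear speed of block below 0.01 m/s and linear speed of ring below 0.02 m/s and velocity of joint guard between -0.05 and 0.05 rad/s); the robot touches nothing.
It fails at once if the guard or station is forced or squeezed (over 50 N) (contact force between the fingers and station above 50 N).
It fails at once if the block is lifted or tipped (height (world z) of block_center above 0.03 m or angle between block's own z axis and vertical above 0.2 rad).
It fails at once if the ring is lifted or falls off the block (height (world z) of ring above 0.046 m or height (world z) of ring below 0.024 m).
It fails at once if a bystander is disturbed (distance of any of jar, mandrel, file_block from where it was at the start of the episode above 0.02 m).
It also fails if it takes over 51 s, if anything falls off the work surface, if the arm or the gripper's body presses on something with over 40 N, if the wrist force passes 120 N, or if a joint passes its speed limit or range.

### The arm

A 7-joint arm with a two-finger parallel gripper is mounted at the origin on the work surface. World frame = base frame: x ahead of the robot, y to its left, z up, the work surface at z = 0. Lengths are in m, angles in rad, forces in N, time in s.
With the tool pointing down it reaches from about 0.4 to 0.85 m from the base axis. Payload 10.4 kg.
Tool frame: the origin (TCP) lies at the very end of the fingers, on their centre line; the grasp point (between the pads) lies 19 mm behind it; z points along the fingers, y is the direction in which the jaws open and shut (so a half turn about z gives the same grasp; the last joint's range is limited). The gripper opens to 85 mm and grips with 20 to 120 N. Pads are 22 mm wide; open, the fingers measure 114 mm over their backs; the gripper's body (76 mm by 85 mm) begins 54 mm behind the grasp point. The pads swing forward as they close: fully open they stand 13 mm farther back than shut.
Start: joints at [1.301, 0.332, -0.065, 1.46, 0.022, 1.35, -0.088], TCP at [0.153, -0.606, 0.231] pointing down, gripper open.
Joint ranges: [-2.6, 2.6], [-0.5, 2.12], [-1.47, 1.34], [0.16, 2.42], [-1.27, 4.41], [0.06, 2.06], [-2.6, 2.6]. Speed limits (rad/s): [2.22, 2.22, 2.79, 2.79, 3.14, 3.14, 3.14].

### API

Orientations are given as a unit quaternion [x, y, z, w].
In Python, from workcell import get_obs, camera, camera_info, hand_in gives the robot as it stands.
- The arm moves only by the tool move_arm, never from a script. Its argument "moves" is a list of rows, each a list of 3 entries, a list of its own where there are three numbers: the shift along the tool's x, y, z in units of 25 mm (1.0 is 25 mm), then the turn, a rotation vector about the tool's x, y, z in degrees, then the opening, from 0 (shut) to 1 (fully open). A call has 1 to 5 rows; each row shifts and turns the commanded pose from where the row before left it, along the tool's axes as they then stand; what a row does not reach is not made up. A row lasts 1/8 s, in which the tool goes at most 62.5 mm and 10.7 degrees, less where a joint would pass 70% of its speed; a pose out of reach is approached as far as the arm can. A call is refused whole if a number of a shift passes 1 or a number of a turn 10.7, either way. A call with a gripper value outside its range is refused whole. The fingers move at their own pace and stop on an object; "squeeze" is the grip in N (left out, the last holds). Time passes only in rows, so rows that do not move let the fingers close. It gives the time, the measured TCP pose, the force and the opening at its end, in the units of the state.
- get_obs(): the state, without advancing time (a new reading comes with each control period).
- camera(name): name is "side" or "top" or "wrist"; returns the picture (384x512x3 uint8, red, green, blue); there is no depth.
- camera_info(name): a dict with "fx", "fy", "cx", "cy" (pixels), "origin" and "rotation" of the camera in the world. Camera axes: x right, y down, z forward; pixel columns grow to the right and rows downward; lengths in m; the calibration is good to about 2 mm. A picture is of the moment at which its call begins: read the wrist's pose just before it. camera_info takes no time and is no camera call; for the wrist camera it gives the pose at the moment of the call.
- hand_in(): hands the job in, once; it reports no verdict.
The state is a dict: "clock": time; "joint_pos": joint angles; "joint_velocities": joint speeds; "tau": joint torques, N m; "position": TCP position; "ee_rot": TCP orientation; "ft_force": force on the tool from outside, world axes, zero at the start; "torque": the same for the moment, N m; "grip_width": opening from 0.0 (shut) to 1.0 (fully open).
Only numpy, scipy, OpenCV 4.12 (cv2) and the standard library are available. Lean on these libraries where they do the work, as an engineer would, in place of code of your own. Each camera call takes 0.05 s, during which the arm holds its last target. There are 200 camera calls.

## Working session

There is one attempt and no reset: what is moved stays moved. The work goes in short steps, Python scripts to look and compute and a tool call to move; the robot and the scene stay as the last step left them, time stands still between calls to the robot, and variables do not carry over. Pictures are saved under pics/ and viewed, about 8 in all and at most 12, crops included, and the job is handed in when it is done.

Besides the shell and the picture viewer there is one more tool, called after ">>>" as name(argument=value, ...) on one line, values as JSON. move_arm: Moves the arm, as the interface text tells. Its arguments: {"type":"object","properties":{"moves":{"type":"array","items":{"type":"array"}},"squeeze":{"type":"number"}},"required":["moves"]}

```bash
mkdir -p pics; python3 - <<'E'
from workcell import *
import cv2,numpy as np
o=get_obs();print({k:np.round(v,3).tolist() for k,v in o.items()})
a=camera('top');b=camera('side')
cv2.imwrite('pics/top0.png',a[:,:,::-1]);cv2.imwrite('pics/side0.png',b[:,:,::-1])
for n in('top','side','wrist'):
    i=camera_info(n);print(n,i['fx'],i['fy'],i['cx'],i['cy'],np.round(i['origin'],3),np.round(i['rotation'],3).tolist())
E
```

```text
{'clock': 0.0, 'joint_pos': [1.301, 0.333, -0.065, 1.461, 0.022, 1.35, -0.088], 'joint_velocities': [-0.001, -0.001, -0.0, -0.001, 0.0, -0.001, -0.001], 'tau': [0.001, -62.544, 0.049, -39.159, 0.016, 0.01, -0.0], 'position': [0.153, -0.606, 0.23], 'ee_rot': [0.992, 0.123, -0.0, -0.001], 'ft_force': [-0.309, 0.033, -0.835], 'torque': [0.022, 0.005, -0.016], 'grip_width': 0.999}
top 370.96209769737516 370.96209769737516 254.6644501414124 189.43276130793794 [0.476 0.021 0.945] [0.712, -0.7, 0.042, -0.042]
side 463.84259314658453 463.84259314658453 252.54587057337426 196.96243345840512 [0.512 0.794 0.637] [-0.038, 0.882, -0.468, 0.03]
wrist 337.31959891834305 337.31959891834305 257.23297672560614 192.0492229223836 [ 0.23  -0.586  0.373] [0.779, -0.607, -0.098, 0.125]
```

View pics/top0.png

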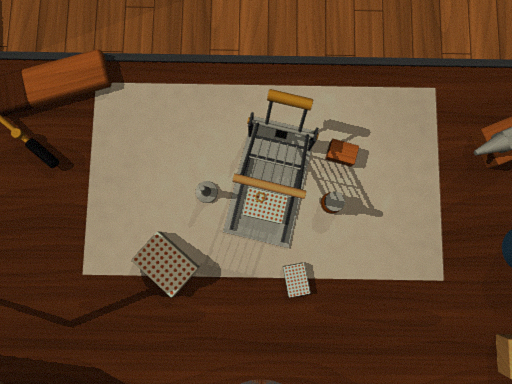

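View pics/side0.png

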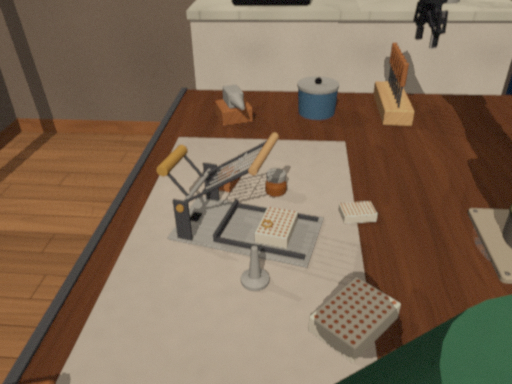

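The block-like things in the top view are:
- **Large slab** at (165,263): outside the station.
- **Small one** at (297,280): outside the station.
- **Middle-sized one** at (265,205): between the rails, carrying the ring and partly below the guard bar, so it is the one meant.

The jar is at (333,203), the mandrel at (207,191) and the wooden block at (343,152). Next I'll enlarge the station to confirm the block and measure.

```bash
cat > h.py <<'E'
from workcell import *
import cv2,numpy as np
from scipy.spatial.transform import Rotation as R
def ray(n,uv,i=None):
    i=i or camera_info(n); uv=np.atleast_2d(uv).astype(float)
    r=np.array(i['rotation']); M=R.from_quat(r).as_matrix() if r.size==4 else r
    d=np.c_[(uv[:,0]-i['cx'])/i['fx'],(uv[:,1]-i['cy'])/i['fy'],np.ones(len(uv))]@M.T
    return np.array(i['origin']),d
def onz(n,uv,z,i=None):
    o,d=ray(n,uv,i); return o+d*((z-o[2])/d[:,2])[:,None]
def proj(n,P,i=None):
    i=i or camera_info(n); r=np.array(i['rotation']); M=R.from_quat(r).as_matrix() if r.size==4 else r
    c=(np.atleast_2d(P)-i['origin'])@M
    return np.c_[c[:,0]/c[:,2]*i['fx']+i['cx'],c[:,1]/c[:,2]*i['fy']+i['cy']]
E
python3 - <<'E'
from h import *
a=cv2.imread('pics/top0.png')
cv2.imwrite('pics/crop0.png',cv2.resize(a[80:260,185:365],None,fx=3.3,fy=3.3,interpolation=cv2.INTER_CUBIC))
h=cv2.cvtColor(a,cv2.COLOR_BGR2HSV)
m=cv2.inRange(h,(10,110,110),(25,255,255)); 
n,l,s,c=cv2.connectedComponentsWithStats(m)
for k in range(1,n):
    if s[k,4]>60:
        p=np.argwhere(l==k)[:,::-1].astype(np.float32); print(s[k],cv2.minAreaRect(p), cv2.boxPoints(cv2.minAreaRect(p)).round(1).tolist())
# low points
for nm,uv,z in [('plateFL',(225,236),.006),('plateFR',(290,246),.006),('jar',(333,203),.05),('mandrel',(207,191),.01),('wood',(343,152),.035)]: print(nm,onz('top',uv,z).round(3))
E
```

```text
[  2   0   9  46 261] ((6.0, 22.5), (45.0, 8.0), 90.0) [[2.0, 0.0], [10.0, 0.0], [10.0, 45.0], [2.0, 45.0]]
[  8   0  22  51 693] ((18.455055236816406, 25.02808952331543), (19.903156280517578, 50.53696823120117), 1.6846843957901) [[7.800000190734863, 50.0], [9.300000190734863, -0.5], [29.100000381469727, 0.10000000149011612], [27.700000762939453, 50.599998474121094]]
[ 25   0  15  40 222] ((33.723201751708984, 19.12169075012207), (9.978604316711426, 39.665836334228516), 16.50436019897461) [[23.299999237060547, 36.70000076293945], [34.599998474121094, -1.2999999523162842], [44.099998474121094, 1.5], [32.900001525878906, 39.599998474121094]]
[ 41   0  24  52 313] ((55.015384674072266, 26.376920700073242), (21.954147338867188, 52.342655181884766), 7.125016689300537) [[40.900001525878906, 51.0], [47.400001525878906, -1.0], [69.19999694824219, 1.7999999523162842], [62.70000076293945, 53.70000076293945]]
[  22    0   83  102 3489] ((58.65122985839844, 48.53253936767578), (87.85614776611328, 85.4487533569336), 75.57923126220703) [[6.300000190734863, 16.600000381469727], [89.0999984741211, -
[... 4466 characters left out ...]
613), 81.8698959350586) [[495.6000061035156, 157.3000030517578], [510.8999938964844, 155.1999969482422], [511.79998779296875, 161.3000030517578], [496.5, 163.5]]
[233 174  73  25 590] ((268.9472351074219, 185.71688842773438), (74.45074462890625, 8.246044158935547), 13.671307563781738) [[231.8000030517578, 180.89999389648438], [233.8000030517578, 172.89999389648438], [306.1000061035156, 190.5], [304.1000061035156, 198.5]]
[499 339  13  40 183] ((505.0, 358.5), (39.0, 12.0), 90.0) [[499.0, 339.0], [511.0, 339.0], [511.0, 378.0], [499.0, 378.0]]
plateFL [[0.469 0.095 0.006]]
plateFR [[ 0.447 -0.068  0.006]]
jar [[ 0.553 -0.168  0.05 ]]
mandrel [[0.582 0.143 0.01 ]]
wood [[ 0.683 -0.197  0.035]]
```

View pics/crop0.png

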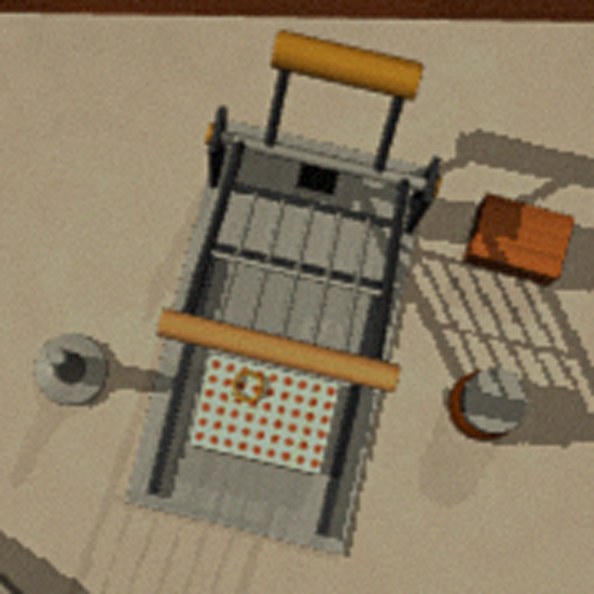

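The crop confirms it: the middle-sized block lies between the rails, its near edge running from px (243,214.5) to (282,222.4), with the ring at (261,197). The bar spans about (233,178) to (305,194).

```bash
python3 - <<'E'
from h import *
c=lambda u,v:(185+u/3.3,80+v/3.3)
e=onz('top',[(232.8,176.9),(305.1,194.5)],.201); d=e[0]-e[1]; yb=np.arctan2(-d[0],d[1]); mid=e.mean(0)
p=onz('top',[c(127,500),c(347,553)],.006); d2=p[0]-p[1]; yp=np.arctan2(-d2[0],d2[1])
print('bar',e.round(3).tolist(),np.linalg.norm(d),np.degrees(yb)); print('plate',p.round(3).tolist(),np.linalg.norm(d2),np.degrees(yp))
y=(yb+yp)/2; X=np.array([np.cos(y),np.sin(y)]);Y=np.array([-X[1],X[0]])
o1=mid[:2]+.036*X; o2=p.mean(0)[:2]+.150*X; print('origins',o1,o2)
o=(o1+o2)/2; print('yaw',np.degrees(y),'o',o)
b=onz('top',[c(192,444),c(320,470),c(250,386)],.034)
S=lambda P:np.c_[(P[:,:2]-o)@X,(P[:,:2]-o)@Y]
print('block near corners, ring (station)',S(b).round(4).tolist(), 'blockyaw rel', np.degrees(np.arctan2(-(b[0]-b[1])[0],(b[0]-b[1])[1])-y))
bs=onz('top',[(333,203),(207,191),(343,152)],.03);print('bystanders',S(bs).round(3).tolist())
W=lambda x,yy:(o+x*X+yy*Y).round(4)
print('side chk', proj('side',[[*W(-.036,0),.199],[*W(-.036,.075),.199],[*W(-.15,.085),.006],[*W(-.15,-.085),.006],[*W(.12,.078),.09]]).round(1).tolist())
E
```

```text
bar [[0.59, 0.067, 0.201], [0.556, -0.08, 0.201]] 0.1503755492146311 -12.873406270265196
plate [[0.48, 0.099, 0.006], [0.443, -0.069, 0.006]] 0.17191114196410387 -12.505938275289896
origins [ 0.60819169 -0.01416778] [ 0.6081034  -0.01767958]
yaw -12.689672272777546 o [ 0.60814755 -0.01592368]
block near corners, ring (station) [[-0.0981, 0.0451], [-0.0944, -0.0517], [-0.0458, 0.0133]] blockyaw rel 2.1548384677572687
bystanders [[-0.018, -0.164], [-0.062, 0.147], [0.114, -0.161]]
side chk [[264.7, 151.9], [252.8, 170.7], [307.3, 265.0], [323.7, 216.3], [181.1, 206.0]]
```

Both origin estimates agree to about 4 mm. The station is at about (0.608, -0.016) with yaw -12.7°. The block is about 76 mm short of the fence and turned about 2°. First I'll align the tool with the station and shut the fingers.

>>> move_arm(moves=[[[0.33, -1, 0], [0, 0, 8.9], 0], [[0.33, -1, 0], [0, 0, 8.9], 0], [[0.33, -1, 0], [0, 0, 8.9], 0], [[0.33, -1, 0], [0, 0, 0], 0], [[0.33, -1, 0], [0, 0, 0], 0]])

```text
clock: 0.72
position: [0.1976, -0.4835, 0.231]
ee_rot: [0.994, -0.109, -0.0, -0.0]
ft_force: [0.4, 0.8, 0.1]
grip_width: 0.003
```

>>> move_arm(moves=[[[0.33, -1, 0], [0, 0, 0], 0], [[0.33, -1, 0], [0, 0, 0], 0], [[0.33, -1, 0], [0, 0, 0], 0], [[0.33, -1, 0], [0, 0, 0], 0], [[0.33, -1, 0], [0, 0, 0], 0]])

```text
clock: 1.35
position: [0.265, -0.3705, 0.231]
ee_rot: [0.994, -0.109, -0.0, -0.0]
ft_force: [0.7, -1.2, 0.4]
grip_width: -0.003
```

>>> move_arm(moves=[[[0.33, -1, 0], [0, 0, 0], 0], [[0.33, -1, 0], [0, 0, 0], 0], [[0.33, -1, 0], [0, 0, 0], 0], [[0.33, -1, 0], [0, 0, 0], 0], [[0.33, -1, 0], [0, 0, 0], 0]])

```text
clock: 1.98
position: [0.3324, -0.2576, 0.2311]
ee_rot: [0.994, -0.109, -0.0, -0.0]
ft_force: [0.6, -0.0, -0.1]
grip_width: 0.002
```

>>> move_arm(moves=[[[0.42, -1, 0], [0, 0, 0], 0], [[0.42, -1, 0], [0, 0, 0], 0], [[0.42, -1, 0], [0, 0, 0], 0], [[0.42, -1, 0], [0, 0, 0], 0], [[0.42, -1, 0], [0, 0, 0], 0]])

```text
clock: 2.6
position: [0.4109, -0.1471, 0.2311]
ee_rot: [0.994, -0.109, -0.0, 0.0]
ft_force: [0.3, 0.2, -0.3]
grip_width: -0.001
```

>>> move_arm(moves=[[[0.42, -1, 0], [0, 0, 0], 0], [[0.42, -1, 0], [0, 0, 0], 0], [[0.42, -1, 0], [0, 0, 0], 0], [[0.42, -1, 0], [0, 0, 0], 0], [[0.42, -1, 0], [0, 0, 0], 0]])

```text
clock: 3.22
position: [0.4893, -0.0365, 0.2311]
ee_rot: [0.994, -0.109, -0.0, 0.0]
ft_force: [0.5, -0.5, 0.8]
grip_width: -0.003
```

>>> move_arm(moves=[[[0.4, -1, 0.4], [0, 0, 0], 0], [[0.4, -0.9, 0.5], [0, 0, 0], 0], [[0, 0, 0.7], [0, 0, 0], 0], [[0, 0, 0.6], [0, 0, 0], 0]])

```text
clock: 3.72
position: [0.5183, 0.0041, 0.1749]
ee_rot: [0.994, -0.11, -0.001, 0.0]
ft_force: [0.1, -0.3, -0.0]
grip_width: -0.001
```

```bash
python3 - <<'E'
from h import *
o=np.array([.608,-.016]);y=np.radians(-12.7);X=np.array([np.cos(y),np.sin(y)]);Y=np.array([-X[1],X[0]])
p=np.array(get_obs()['position']);print((p[:2]-o)@X,(p[:2]-o)@Y,p[2])
cv2.imwrite('pics/s1.png',cv2.resize(camera('side')[80:300,130:400,::-1],None,fx=2.5,fy=2.5))
E
```

```text
-0.09188964116849821 -0.00015191055970985217 0.17494905438397657
```

View pics/s1.png

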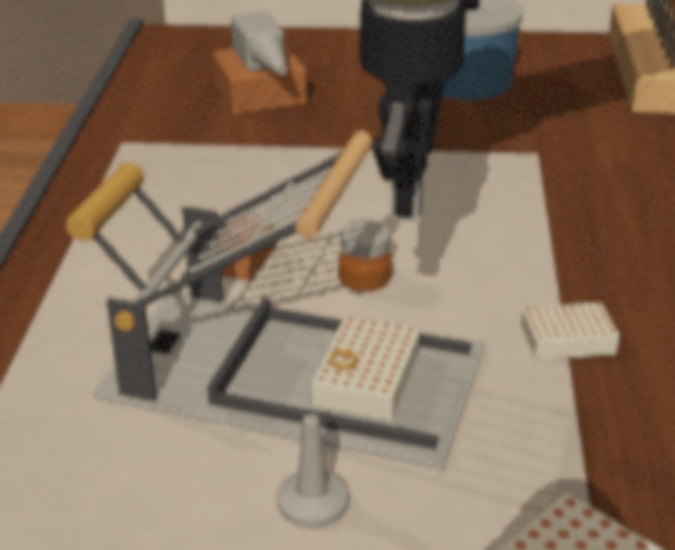

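The shut fingers stand in front of the bar at crop (405,210), with the tips below the bar's height. I'll push gently along the bar's arc.

>>> move_arm(moves=[[[0.6, 0, 0], [0, 0, 0], 0], [[0.5, 0, 0], [0, 0, 0], 0], [[0.3, 0, 0], [0, 0, 0], 0], [[0.4, 0, -0.4], [0, 0, 0], 0], [[0.4, 0, -0.4], [0, 0, 0], 0]])

```text
clock: 4.4
position: [0.573, -0.0076, 0.1971]
ee_rot: [0.994, -0.109, -0.0, 0.0]
ft_force: [-1.7, -0.9, 0.2]
grip_width: 0.003
```

>>> move_arm(moves=[[[0.5, 0, -0.5], [0, 0, 0], 0], [[0.5, 0, -0.5], [0, 0, 0], 0], [[0.5, 0, -0.3], [0, 0, 0], 0], [[0.5, 0, -0.3], [0, 0, 0], 0]])

```text
clock: 4.9
position: [0.6223, -0.0184, 0.2375]
ee_rot: [0.994, -0.109, 0.0, 0.0]
ft_force: [0.2, -0.3, -0.9]
grip_width: -0.004
```

>>> move_arm(moves=[[[0.5, 0, -0.2], [0, 0, 0], 0], [[0.5, 0, -0.2], [0, 0, 0], 0], [[0.5, 0, -0.1], [0, 0, 0], 0], [[0.5, 0, -0.1], [0, 0, 0], 0], [[0.4, 0, 0], [0, 0, 0], 0]])

```text
clock: 5.52
position: [0.681, -0.0314, 0.2521]
ee_rot: [0.994, -0.11, 0.001, -0.0]
ft_force: [0.0, 0.6, -0.5]
grip_width: -0.005
```

```bash
python3 - <<'E'
from h import *
cv2.imwrite('pics/s2.png',cv2.resize(camera('side')[60:300,130:400,::-1],None,fx=2.2,fy=2.2))
E
```

```text
(no output)
```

View pics/s2.png

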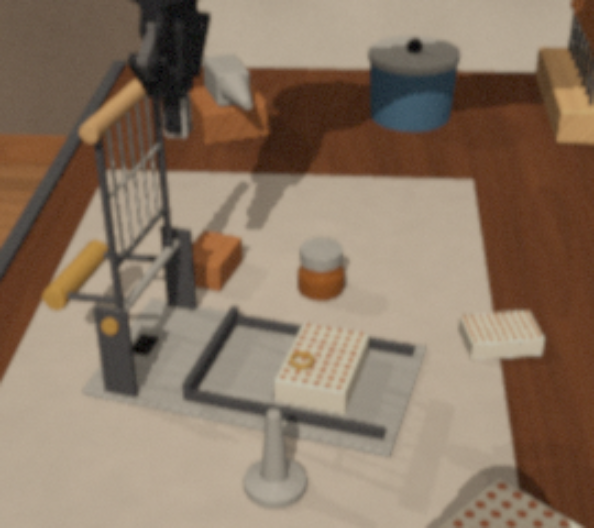

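The guard has swung up, with its bar at crop (115,110) and the fingers clear of the bar. I'll back off and open partway.

>>> move_arm(moves=[[[-0.5, 0, 0], [0, 0, 0], 0], [[-1, 0, 0], [0, 0, 0], 0], [[-1, 0, 0], [0, 0, 0], 0], [[-1, 0, 0], [0, 0, 0], 0.6], [[-1, 0, 0], [0, 0, 0], 0.6]])

```text
clock: 6.2
position: [0.5694, -0.0065, 0.2516]
ee_rot: [0.994, -0.109, 0.0, 0.0]
ft_force: [-0.0, -0.3, -0.3]
grip_width: 0.419
```

>>> move_arm(moves=[[[-1, 0, 0], [0, 0, 0], 0.6], [[-1, 0, 0], [0, 0, 0], 0.6], [[-1, 0, 0], [0, 0, 0], 0.6], [[-1, 0, 0], [0, 0, 0], 0.6], [[0, 0, 0], [0, 0, 0], 0.6]])

```text
clock: 6.82
position: [0.4717, 0.0154, 0.2519]
ee_rot: [0.994, -0.109, 0.001, 0.001]
ft_force: [-0.0, 0.0, -0.2]
grip_width: 0.601
```

```bash
cat >> h.py <<'E'
o=np.array([.608,-.016]);y=np.radians(-12.7);X=np.array([np.cos(y),np.sin(y)]);Y=np.array([-X[1],X[0]])
def st(P): P=np.atleast_2d(P);return np.c_[(P[:,:2]-o)@X,(P[:,:2]-o)@Y].round(4).tolist()
E
python3 - <<'E'
from h import *
s=get_obs();print(st(s['position']),s['position'][2],s['grip_width'])
cv2.imwrite('pics/t3.png',cv2.resize(camera('top')[80:260,185:365,::-1],None,fx=3.3,fy=3.3,interpolation=cv2.INTER_CUBIC))
E
```

```text
[[-0.1398, 0.0007]] 0.25189925936715574 0.6006297778401768
```

View pics/t3.png

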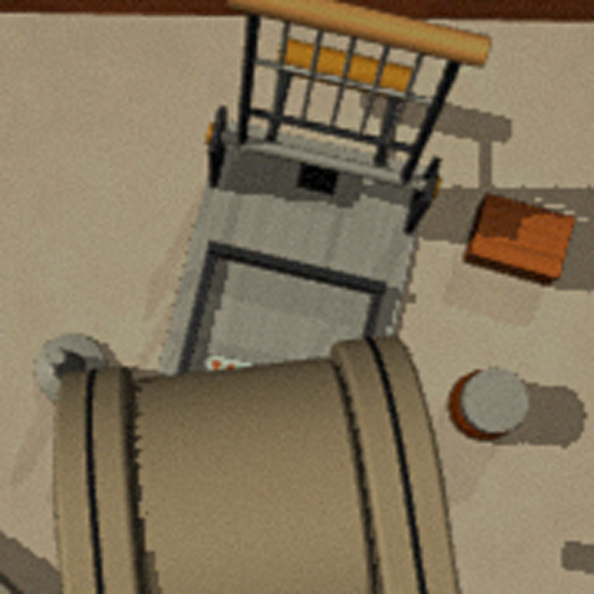

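The guard stays raised, with its bar at crop (360,25). The fence's dark bar runs from (212,250) to (385,292). Next I'll descend behind the block.

>>> move_arm(moves=[[[0, 0, 1], [0, 0, 0], 0.6], [[0, 0, 1], [0, 0, 0], 0.6], [[0, 0, 1], [0, 0, 0], 0.6], [[0, 0, 1], [0, 0, 0], 0.6], [[0, 0, 1], [0, 0, 0], 0.6]])

```text
clock: 7.5
position: [0.4734, 0.015, 0.1255]
ee_rot: [0.994, -0.109, 0.0, -0.0]
ft_force: [-0.7, -0.2, -0.4]
grip_width: 0.597
```

>>> move_arm(moves=[[[0, 0, 1], [0, 0, 0], 0.6], [[0, 0, 1], [0, 0, 0], 0.6], [[0, 0, 1], [0, 0, 0], 0.6], [[0, 0, 0.9], [0, 0, 0], 0.6], [[0, 0, 0.6], [0, 0, 0], 0.6]])

```text
clock: 8.12
position: [0.4729, 0.0151, 0.0126]
ee_rot: [0.994, -0.109, -0.0, -0.0]
ft_force: [1.2, -0.6, -1.0]
grip_width: 0.604
```

```bash
python3 - <<'E'
from h import *
s=get_obs();print(st(s['position']),s['position'][2],s['grip_width'])
cv2.imwrite('pics/s4.png',cv2.resize(camera('side')[80:300,150:400,::-1],None,fx=2.4,fy=2.4))
E
```

```text
[[-0.1387, 0.0006]] 0.012628945793152862 0.6041374151665422
```

View pics/s4.png

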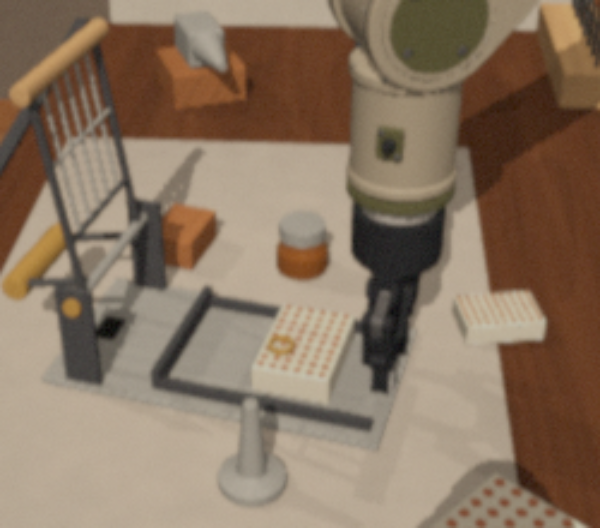

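The fingers are down between the rails at crop (385,375), about 33 mm behind the block, and the guard is raised. I'll advance slowly.

>>> move_arm(moves=[[[0.3, 0, 0], [0, 0, 0], 0.6], [[0.3, 0, 0], [0, 0, 0], 0.6], [[0.2, 0, 0], [0, 0, 0], 0.6], [[0.15, 0, 0], [0, 0, 0], 0.6], [[0.15, 0, 0], [0, 0, 0], 0.6]])

```text
clock: 8.8
position: [0.4997, 0.009, 0.0139]
ee_rot: [0.994, -0.109, 0.0, 0.0]
ft_force: [0.1, -0.5, -1.4]
grip_width: 0.595
```

>>> move_arm(moves=[[[0.15, 0, 0], [0, 0, 0], 0.6], [[0.15, 0, 0], [0, 0, 0], 0.6], [[0.15, 0, 0], [0, 0, 0], 0.6], [[0.15, 0, 0], [0, 0, 0], 0.6], [[0.15, 0, 0], [0, 0, 0], 0.6]])

```text
clock: 9.43
position: [0.5179, 0.0049, 0.0137]
ee_rot: [0.994, -0.109, -0.0, 0.0]
ft_force: [-2.1, 0.7, -0.6]
grip_width: 0.597
```

>>> move_arm(moves=[[[0.2, 0, 0], [0, 0, 0], 0.6], [[0.2, 0, 0], [0, 0, 0], 0.6], [[0.2, 0, 0], [0, 0, 0], 0.6], [[0.2, 0, 0], [0, 0, 0], 0.6], [[0.2, 0, 0], [0, 0, 0], 0.6]])

```text
clock: 10.05
position: [0.5424, -0.0005, 0.0138]
ee_rot: [0.994, -0.109, 0.0, 0.0]
ft_force: [-1.3, 0.1, -0.5]
grip_width: 0.601
```

```bash
python3 - <<'E'
from h import *
s=get_obs();print(st(s['position']),s['position'][2],s['grip_width'],s['ft_force'])
cv2.imwrite('pics/s5.png',cv2.resize(camera('side')[150:290,180:380,::-1],None,fx=4,fy=4,interpolation=cv2.INTER_CUBIC))
E
```

```text
[[-0.0674, 0.0007]] 0.013778873120093842 0.6012577066431333 [-1.27036126  0.10646482 -0.47415694]
```

View pics/s5.png

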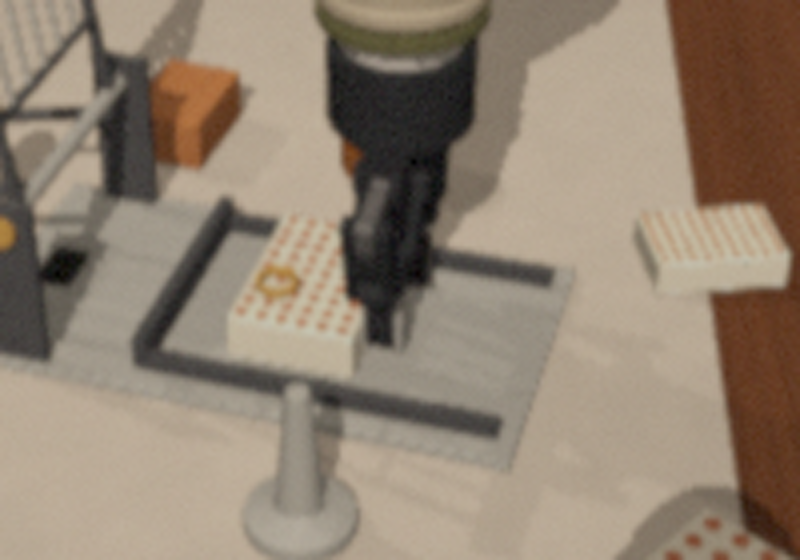

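The block is moving with the ring on it (ring at crop (277,282)) and about 36 mm is left. I'll carry on, then creep forward watching the force.

>>> move_arm(moves=[[[0.2, 0, 0], [0, 0, 0], 0.6], [[0.2, 0, 0], [0, 0, 0], 0.6], [[0.2, 0, 0], [0, 0, 0], 0.6], [[0.2, 0, 0], [0, 0, 0], 0.6], [[0.15, 0, 0], [0, 0, 0], 0.6]])

```text
clock: 10.72
position: [0.5656, -0.0056, 0.0138]
ee_rot: [0.994, -0.109, 0.0, 0.0]
ft_force: [-1.9, 0.0, 1.5]
grip_width: 0.597
```

>>> move_arm(moves=[[[0.08, 0, 0], [0, 0, 0], 0.6], [[0.08, 0, 0], [0, 0, 0], 0.6], [[0.08, 0, 0], [0, 0, 0], 0.6]])

```text
clock: 11.1
position: [0.5712, -0.0069, 0.0138]
ee_rot: [0.994, -0.109, -0.0, 0.0]
ft_force: [-1.4, 0.9, 1.8]
grip_width: 0.601
```

>>> move_arm(moves=[[[0.04, 0, 0], [0, 0, 0], 0.6], [[0.04, 0, 0], [0, 0, 0], 0.6]])

```text
clock: 11.35
position: [0.5731, -0.0073, 0.0138]
ee_rot: [0.994, -0.109, 0.0, 0.0]
ft_force: [-1.7, 0.6, 1.2]
grip_width: 0.601
```

>>> move_arm(moves=[[[0.06, 0, 0], [0, 0, 0], 0.6], [[0.06, 0, 0], [0, 0, 0], 0.6]])

```text
clock: 11.6
position: [0.5762, -0.008, 0.0138]
ee_rot: [0.994, -0.109, 0.0, 0.0]
ft_force: [-1.6, -0.1, 0.8]
grip_width: 0.6
```

>>> move_arm(moves=[[[0.06, 0, 0], [0, 0, 0], 0.6]])

```text
clock: 11.72
position: [0.5776, -0.0083, 0.0138]
ee_rot: [0.994, -0.109, 0.0, 0.0]
ft_force: [-1.4, 0.8, 2.0]
grip_width: 0.597
```

>>> move_arm(moves=[[[0.06, 0, 0], [0, 0, 0], 0.6]])

```text
clock: 11.85
position: [0.5785, -0.0085, 0.0137]
ee_rot: [0.994, -0.109, -0.001, 0.0]
ft_force: [-8.3, 1.6, 6.3]
grip_width: 0.6
```

```bash
python3 - <<'E'
from h import *
s=get_obs();print(st(s['position']),s['position'][2],s['ft_force'])
cv2.imwrite('pics/s6.png',cv2.resize(camera('side')[180:270,190:330,::-1],None,fx=5.5,fy=5.5,interpolation=cv2.INTER_CUBIC))
E
```

```text
[[-0.0305, 0.0009]] 0.013730424754045477 [-8.26772874  1.55018136  6.28233358]
```

View pics/s6.png

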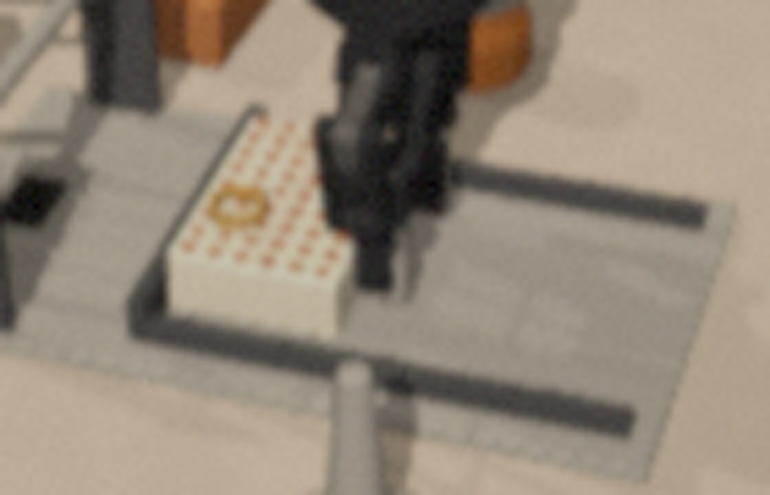

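The force jumped to 8 N exactly where the fence was predicted, and the block's far edge meets the fence in the picture. I'll press slightly more to square the block, then back off.

>>> move_arm(moves=[[[0.06, 0, 0], [0, 0, 0], 0.6], [[0, 0, 0], [0, 0, 0], 0.6], [[0, 0, 0], [0, 0, 0], 0.6]])

```text
clock: 12.28
position: [0.5785, -0.0084, 0.0134]
ee_rot: [0.994, -0.109, -0.002, 0.0]
ft_force: [-10.9, 2.6, 7.2]
grip_width: 0.598
```

>>> move_arm(moves=[[[-0.2, 0, 0], [0, 0, 0], 0.6], [[-0.5, 0, 0], [0, 0, 0], 0.6], [[-1, 0, 0], [0, 0, 0], 0.6], [[-1, 0, 0], [0, 0, 0], 0.6], [[-0.5, 0, -0.5], [0, 0, 0], 0.6]])

```text
clock: 12.9
position: [0.5001, 0.0086, 0.0257]
ee_rot: [0.994, -0.109, -0.001, 0.0]
ft_force: [-0.9, 0.5, 0.2]
grip_width: 0.603
```

>>> move_arm(moves=[[[-0.5, 0, -1], [0, 0, 0], 0.6], [[-1, 0, -1], [0, 0, 0], 0.6], [[-1, 0, -1], [0, 0, 0], 0.6], [[-1, 0, -1], [0, 0, 0], 0.6], [[-1, 0, -1], [0, 0, 0], 0.6]])

```text
clock: 13.52
position: [0.3914, 0.033, 0.1518]
ee_rot: [0.994, -0.109, 0.0, 0.0]
ft_force: [-0.4, 0.4, -0.2]
grip_width: 0.598
```

```bash
python3 - <<'E'
from h import *
a=camera('top')[80:260,185:365,::-1];b=camera('side')[80:290,150:360,::-1]
cv2.imwrite('pics/f7.png',np.hstack([cv2.resize(x,(400,400),interpolation=cv2.INTER_CUBIC) for x in(a,b)]))
cv2.imwrite('pics/top7.png',camera('top')[:,:,::-1])
E
```

```text
(no output)
```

View pics/f7.png

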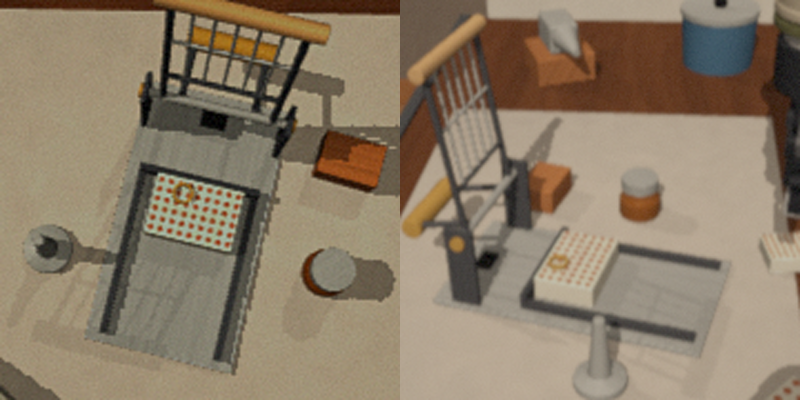

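The block is at the fence, the ring is on it, the guard is up and the bystanders are where they were. A quick number check for squareness follows.

```bash
python3 - <<'E'
from h import *
a=cv2.imread('pics/top7.png');hs=cv2.cvtColor(a,cv2.COLOR_BGR2HSV).astype(int)
m=np.zeros(a.shape[:2],np.uint8);r=(slice(145,205),slice(235,305))
m[r]=((hs[...,2]>165)|((hs[...,1]>120)&(hs[...,2]>100)))[r]*255
m=cv2.morphologyEx(m,cv2.MORPH_OPEN,np.ones((3,3)));n,l,s,c=cv2.connectedComponentsWithStats(m)
k=1+s[1:,4].argmax();p=np.argwhere(l==k)[:,::-1].astype(np.float32)
print(s[k]);q=cv2.boxPoints(cv2.minAreaRect(p));w=st(onz('top',q,.034));print(q.round(1).tolist(),w)
# edge fits: near edge (bottom) & far edge (top) per column
for f,nm in((max,'near'),(min,'far')):
    cs=range(int(s[k][0])+8,int(s[k][0]+s[k][2])-8); e=[(u,f(p[p[:,0]==u,1])) for u in cs]
    vx,vy,x0,y0=cv2.fitLine(np.float32(e),cv2.DIST_HUBER,0,.01,.01).ravel()
    W=onz('top',[(x0-20*vx,y0-20*vy),(x0+20*vx,y0+20*vy)],.034);S=np.array(st(W));d=S[0]-S[1]
    print(nm,S.mean(0),'yaw deg rel station',np.degrees(np.arctan(-d[0]/d[1])))
# fence/dark edge: first dark pixel beyond far edge
g=hs[...,2]; f=[]
for u in range(245,285):
    col=g[145:175,u]; v=145+col[:].argmin(); f.append((u,v))
vx,vy,x0,y0=cv2.fitLine(np.float32(f),cv2.DIST_HUBER,0,.01,.01).ravel()
S=np.array(st(onz('top',[(x0-20*vx,y0-20*vy),(x0+20*vx,y0+20*vy)],.026)));d=S[0]-S[1];print('fence',S.mean(0),np.degrees(np.arctan(-d[0]/d[1])))
E
```

```text
[258 163   7   6  24]
[[256.8999938964844, 166.39999389648438], [263.3999938964844, 162.10000610351562], [265.3999938964844, 165.10000610351562], [258.8999938964844, 169.39999389648438]] [[0.0265, 0.0406], [0.0409, 0.0275], [0.0347, 0.0209], [0.0203, 0.034]]Traceback (most recent call last):
  File "<stdin>", line 11, in <module>
cv2.error: OpenCV(4.12.0) /io/opencv/modules/imgproc/src/linefit.cpp:618: error: (-215:Assertion failed) npoints2 >= 0 || npoints3 >= 0 in function 'fitLine'
```

```bash
python3 - <<'E'
from h import *
a=cv2.imread('pics/top7.png');R_=a[...,2].astype(int)
B=cv2.GaussianBlur(a[...,2],(3,3),0).astype(float)
print(R_[155:200,270].tolist())
# subpixel: per column strongest drop (near edge) and rise (far edge) in red channel (white and dots both bright)
def edge(cols,r0,r1,sign,z,nm):
    e=[]
    for u in cols:
        g=sign*np.gradient(B[r0:r1,u]); k=g.argmax(); w=np.clip(g[max(k-1,0):k+2],0,None); e.append((u,r0+(w*np.arange(max(k-1,0),max(k-1,0)+len(w))).sum()/w.sum()))
    e=np.float32(e); vx,vy,x0,y0=cv2.fitLine(e,cv2.DIST_HUBER,0,.01,.01).ravel()
    S=np.array(st(onz('top',[(x0-20*vx,y0-20*vy),(x0+20*vx,y0+20*vy)],z)));d=S[0]-S[1]
    print(nm,S.mean(0).round(4),np.degrees(np.arctan(-d[0]/d[1])).round(2))
edge(range(255,288),152,172,1,.034,'far')
edge(range(255,288),184,200,-1,.034,'near')
edge(range(255,288),146,164,-1,.026,'fence back')
E
```

```text
[126, 132, 129, 58, 35, 57, 168, 147, 134, 147, 144, 135, 145, 152, 161, 159, 155, 162, 156, 164, 163, 159, 155, 167, 160, 153, 151, 153, 157, 159, 150, 154, 163, 163, 66, 83, 123, 121, 125, 124, 121, 123, 125, 124, 122]
far [0.049  0.0041] 0.17
near [-0.0194 -0.0108] -0.12
fence back [0.0582 0.0115] 0.06
```

The block's far face measures x ≈ 49 mm, its near face -19 mm, and it is square to within 0.2°. I'm handing in.

```bash
python3 -c "
from workcell import *
print(hand_in())"
```

```text
the job is handed in; nothing more can be done
None
```

The soldering station is ready and the job is handed in at about 14 s on the robot's clock; `hand_in` gives no verdict.

- **Guard:** I pushed the bar up along its arc with the shut fingers, at forces of about 2 N. It swung past balance and was still raised in the last picture.
- **Block:** I pushed the middle-sized block with half-open fingers until the force rose to about 11 N against the fence, then backed off. In the last check its far face was at x ≈ 49 mm, against the fence at 50 mm and within the measurement error. It was square to within 0.2°.
- **Ring and bystanders:** In the last picture the ring lay on the block. The jar, mandrel and wooden block looked unmoved, and the arm was clear of everything.

My first check of squareness failed because its colour mask picked up a small patch by the ring instead of the block. I redid it from the block's edges, and those gave the figures above. Two early estimates of the station's origin differed by about 4 mm sideways, well inside the 20 mm allowed.

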